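# Pipettes back to their own trays

### The arm

A 6-joint arm with a two-finger parallel gripper is mounted at the origin on a cart in front of the work surface, level with it; the furniture and walls round the work are solid. World frame = base frame: x ahead of the robot, y to its left, z up, the work surface at z = 0. Lengths are in mm, angles in rad, forces in N, time in s.
With the tool pointing down it reaches from about 275 to 725 mm from the base axis. Payload 15.9 kg.
Tool frame: the origin (TCP) lies between the finger pads; the fingertips stand 14 mm ahead of it and the grasp point (between the pads) lies 5 mm behind it; z points along the fingers, y is the line along which they close (so a half turn about z gives the same grasp; the last joint's range is limited). The gripper opens to 85 mm and grips with 20 to 120 N. Pads are 22 mm wide; open, the fingers measure 114 mm over their backs; the gripper's body (76 mm by 85 mm) begins 54 mm behind the grasp point. The pads swing forward as they close: fully open they stand 13 mm farther back than shut.
Start: joints at [-1.16, 0.213, -0.034, 1.323, 0, 1.571], TCP at [199.664, -458.388, 245.306] pointing down, gripper open.
Joint ranges: [-2.98, 2.98], [-0.74, 1.72], [-1.14, 1.35], [-2.1, 2.04], [-1.57, 1.44], [-3.14, 3.14]. Speed limits (rad/s): [1.89, 1.89, 2.39, 2.57, 3.14, 3.14].

### API

Orientations are given as a unit quaternion [w, x, y, z].
In Python, from bench import env gives the robot as it stands. The module is installed in compiled form; this text tells all that it offers.
- The arm moves only by the shell command python3 -m handwheel 'ROWS' [OPENING]. ROWS is JSON, one flat list of numbers, 6 for each row, row after row: the shift along the tool's x, y, z each as a share of 25 mm, from -1 to 1, then the turn, a rotation vector about the tool's x, y, z each as a share of 5 degrees, from -1 to 1. A call has 1 to 5 rows; each row shifts and turns the commanded pose from where the row before left it, along the tool's axes as they then stand; what a row does not reach is not made up. A row lasts 1/10 s, in which the tool goes at most 50 mm and 8.59 degrees, less where a joint would pass 70% of its speed; a pose out of reach is approached as far as the arm can. A call with a number of a shift or a turn outside -1 to 1 is refused whole. A call with a gripper value outside its range is refused whole. OPENING is the gripper's target within -1 to 1 (fully open at 1, half-way at 0, shut at -1), set as the call begins (- or left out, the last holds). The fingers move at their own pace and stop on an object; the grip force is fixed at half the most. Time passes only in rows, so rows that do not move let the fingers close. It gives the time, the measured TCP pose, the force, the opening and the grip force at its end, in the units of the state.
- env.get_state(): the state, without advancing time (a new reading comes with each control period).
- env.read_camera(name): name is "scene" or "top" or "wrist"; returns (picture, depth): 420x560x3 uint8, blue, green, red; 420x560 float32, mm along the optical axis (not along the pixel's ray), 0 where there is no reading.
- env.calibration(name): a dict with "fx", "fy", "cx", "cy" (pixels), "cam_to_world" (4x4, takes a point from camera to world coordinates); the wrist camera has in their place "hand_eye" (4x4, takes a point from camera to tool coordinates, whose origin is the TCP and whose axes are the flange's). Camera axes: x right, y up, looking along -z (the intrinsics and any distortion apply to the point x, -y, -z); pixel columns grow to the right and rows downward; lengths in mm; the calibration is good to about 2 mm. A picture is of the moment at which its call begins: read the wrist's pose just before it. calibration takes no time and is no camera call.
- env.finish_job(): hands the job in; it is judged then, once.
Trained networks look in the newest picture that a camera, given by its name, has taken for a name from the list of things; names that differ only in an ending like _2 or _b are one class to them, and where a whole thing is asked for, a point or a joint stands for the part that bears it (a point fixed in the world has none). Each returns a list of dicts, best first, with "confidence" (0 to 1); they miss things now and then, are a little off and sometimes report something else, mostly with a low value. They report only what shows in the picture. A call takes as long as a camera call.
- env.outline_of(camera, label): "pixels" (420x560 bool, what is visible of it) and "bbox" ([left, top, width, height] in pixels, round what is visible of it).
- env.tip_of(camera, label): "xy" ([column, row] in pixels: a listed point, or the origin of a listed thing).
The state is a dict: "clock": time; "joint_positions": joint angles; "qvel": joint speeds; "joint_efforts": joint torques, N m; "tool_pos": TCP position; "tool_rot": TCP orientation; "ft_force": force on the tool from outside, world axes, zero at the start; "wrist_torque": the same for the moment, N m; "gripper_width": opening from 0.0 (shut) to 1.0 (fully open); "grasp_force": force on a finger pad.
Only numpy, scipy, OpenCV 4.12 (cv2) and the standard library are available. Lean on these libraries where they do the work, as an engineer would, in place of code of your own. Each camera call takes 0.05 s, during which the arm holds its last target. There are 200 camera calls.

### The job

All three pipettes lie in the wrong trays: move each one to the tray that has the colour of its push button (grey pipette: red tray; white pipette: yellow tray; dark blue pipette: blue tray), using the empty grey tray or another free spot on the way. Lay each pipette flat, centred and lengthwise in its tray, setting it down rather than dropping it, and never let the pipettes touch one another. Leave the beaker, the timer and the small bottle where they are.

Things in the scene. Friction and masses are not known exactly. Their poses are not given: they have to be found in the camera images.
- pipette_grey: hand pipette lying on its side, mid-grey body, red push button; 254 mm long along its y, 42 wide, 31 high, about 0.085 kg. Origin: centre of its underside. y points from the push button to the thin tip (away from the robot at the start), z up. Hold it by the thick grip: 26 mm wide (x -20 to +6 mm), 29 mm high and runs from y = -103 to +17 mm; balance point near x -7, y -33 mm; a finger hook juts to +x near the button.
- pipette_white: hand pipette lying on its side, white body, yellow push button; 254 mm long along its y, 42 wide, 31 high, about 0.085 kg. Origin: centre of its underside. y points from the push button to the thin tip (away from the robot at the start), z up. Hold it by the thick grip: 26 mm wide (x -20 to +6 mm), 29 mm high and runs from y = -103 to +17 mm; balance point near x -7, y -33 mm; a finger hook juts to +x near the button.
- pipette_navy: hand pipette lying on its side, dark blue body, blue push button; 254 mm long along its y, 42 wide, 31 high, about 0.085 kg. Origin: centre of its underside. y points from the push button to the thin tip (away from the robot at the start), z up. Hold it by the thick grip: 26 mm wide (x -20 to +6 mm), 29 mm high and runs from y = -103 to +17 mm; balance point near x -7, y -33 mm; a finger hook juts to +x near the button.
- tray_red: red pipette tray, with a pipette of another colour in it at the start; fixed to the bench. Flat plate 80 mm (x) by 290 mm (y), top 4 mm above the bench; a lip 5 mm thick, 10 mm high on each short end (280 mm between them); long sides open. Origin: centre of the underside, on the bench. y along its length, away from the robot, z up.
- tray_yellow: yellow pipette tray, with a pipette of another colour in it at the start; fixed to the bench. Flat plate 80 mm (x) by 290 mm (y), top 4 mm above the bench; a lip 5 mm thick, 10 mm high on each short end (280 mm between them); long sides open. Origin: centre of the underside, on the bench. y along its length, away from the robot, z up.
- tray_blue: blue pipette tray, with a pipette of another colour in it at the start; fixed to the bench. Flat plate 80 mm (x) by 290 mm (y), top 4 mm above the bench; a lip 5 mm thick, 10 mm high on each short end (280 mm between them); long sides open. Origin: centre of the underside, on the bench. y along its length, away from the robot, z up.
- tray_grey: plain grey spare tray, empty at the start; fixed to the bench. Flat plate 80 mm (x) by 290 mm (y), top 4 mm above the bench; a lip 5 mm thick, 10 mm high on each short end (280 mm between them); long sides open. Origin: centre of the underside, on the bench. y along its length, away from the robot, z up. (A tall fridge stands left of the bench: world y over 0.45, x over 0.35.)
- beaker: bystander: clear beaker standing upright, 71 mm across, 91 high. Origin: centre of its underside. Stands behind the trays and must not be moved.
- timer: bystander: white timer lying flat, 64x66x19 mm. Origin: centre of its underside. Stands behind the trays and must not be moved.
- bottle_small: bystander: small clear bottle with a blue cap, upright, 43 mm across, 86 high. Origin: centre of its underside. Stands behind the trays and must not be moved.

How it is judged (in metres and radians):
At the end, for the whole second after the job is handed in: Grey pipette in the red tray, white in yellow, dark blue in blue: each flat (origin under 10 mm up, tilt under 0.08 rad), origin within 20 mm across and 18 mm along of the tray centre, lengthwise within 0.15 rad either way round, released and at rest (x of pipette_grey in the frame of tray_red between -0.02 and 0.02 m and y of pipette_grey in the frame of tray_red between -0.018 and 0.018 m and z of pipette_grey in the frame of tray_red below 0.01 m and angle between the y axis of pipette_grey and the y axis of tray_red, either way round below 0.15 rad and angle between each of pipette_grey, pipette_white, pipette_navy's own z axis and vertical below 0.08 rad and linear speed of each of pipette_grey, pipette_white, pipette_navy below 0.02 m/s and angular speed of each of pipette_grey, pipette_white, pipette_navy below 0.2 rad/s and x of pipette_white in the frame of tray_yellow between -0.02 and 0.02 m and y of pipette_white in the frame of tray_yellow between -0.018 and 0.018 m and z of pipette_white in the frame of tray_yellow below 0.01 m and angle between the y axis of pipette_white and the y axis of tray_yellow, either way round below 0.15 rad and x of pipette_navy in the frame of tray_blue between -0.02 and 0.02 m and y of pipette_navy in the frame of tray_blue between -0.018 and 0.018 m and z of pipette_navy in the frame of tray_blue below 0.01 m and angle between the y axis of pipette_navy and the y axis of tray_blue, either way round below 0.15 rad); the robot touches nothing.
It fails at once if a pipette is dropped or thrown (faster than 0.7 m/s with no finger on it) ((linear speed of pipette_grey above 0.7 m/s and contact force between the fingers and pipette_grey below 0.02 N) or (linear speed of pipette_white above 0.7 m/s and contact force between the fingers and pipette_white below 0.02 N) or (linear speed of pipette_navy above 0.7 m/s and contact force between the fingers and pipette_navy below 0.02 N)).
It fails at once if two pipettes touch (contact force between pipette_grey and pipette_white above 0.3 N or contact force between pipette_white and pipette_navy above 0.3 N or contact force between pipette_navy and pipette_grey above 0.3 N).
It fails at once if the beaker, timer or small bottle is moved (more than 20 mm) (distance of any of beaker, timer, bottle_small from where it was at the start of the episode above 0.02 m).
It also fails if it takes over 128 s, if anything falls off the work surface, if the arm or the gripper's body presses on something with over 40 N, if the wrist force passes 120 N, or if a joint passes its speed limit or range.

## Working session

There is one attempt and no reset: what is moved stays moved. The work goes in short steps, Python scripts to look and compute and a shell command to move; the robot and the scene stay as the last step left them, time stands still between calls to the robot, and variables do not carry over. Pictures are saved under pics/ and viewed, at most 14 in all, crops included, and the job is handed in when it is done.

```bash
mkdir -p pics
cat > h.py <<'E'
from bench import env
import numpy as np, cv2
from scipy.spatial.transform import Rotation as R
def world(cam,px,dep,T=None):
    c=env.calibration(cam); px=np.atleast_2d(px).astype(float); d=np.broadcast_to(dep,len(px))
    p=np.c_[(px[:,0]-c['cx'])/c['fx']*d,-(px[:,1]-c['cy'])/c['fy']*d,-d,np.ones(len(px))]
    M=np.array(c['cam_to_world']) if T is None else T
    return (p@M.T)[:,:3]
E
python3 - <<'E'
from h import *
s=env.get_state();print(s)
for n in('top','scene'):
    p,d=env.read_camera(n);cv2.imwrite(f'pics/{n}0.png',p)
    c=env.calibration(n);print(n,np.round(c['cam_to_world'],3).tolist(),c)
    for l in 'pipette_grey pipette_white pipette_navy tray_red tray_yellow tray_blue tray_grey beaker timer bottle_small'.split():
        for o in env.outline_of(n,l)[:2]:
            m=o['pixels']&(d>0);v,u=np.nonzero(m)
            if len(u)<20: print(l,'few');continue
            w=world(n,np.c_[u,v],d[m]);
            r=cv2.minAreaRect(w[:,:2].astype(np.float32))
            print(n,l,round(o['confidence'],2),o['bbox'],'med',np.median(w,0).round(),'rect',np.round(r[0]),np.round(r[1]),round(r[2],1),'z',np.percentile(w[:,2],[2,98]).round())
E
```

```text
{'clock': 0.0, 'joint_positions': array([-1.16003104e+00,  2.13340438e-01, -3.50410868e-02,  1.32351585e+00,
       -1.15948486e-05,  1.57081830e+00]), 'qvel': array([ 0.00105516, -0.00038922,  0.00080958,  0.0016417 , -0.00127102,
       -0.00144791]), 'joint_efforts': array([-7.93890922e-04, -6.86168861e+01,  4.87118912e+01,  1.75007415e-02,
        8.51110576e-05, -8.14715804e-05]), 'tool_pos': array([ 199.52281204, -458.11177897,  244.83116254]), 'tool_rot': array([-5.37770836e-04,  9.78985111e-01,  2.03930991e-01, -1.17956501e-04]), 'ft_force': array([-0.06308691,  0.10697752,  0.65158933]), 'wrist_torque': array([-0.01519226, -0.03084049, -0.00344155]), 'grasp_force': 0.0, 'gripper_width': 1.0015418586180727}
top [[0.014, 0.994, -0.105, 509.352], [-1.0, 0.014, -0.002, 45.015], [-0.001, 0.105, 0.995, 1000.768], [0.0, 0.0, 0.0, 1.0]] {'fx': 448.83696108567176, 'fy': 448.83696108567176, 'cx': 278.1309652871047, 'cy': 217.41350254445265, 'cam_to_world': array([[ 1.37553644e-02,  9.94427674e-01, -1.04519816e-01,
         5.09351848e+02],
       [-9.99905210e-01,  1.36172239e-02, -2.
[... 2633 characters left out ...]
2.9 z [1. 9.]
scene tray_blue 0.68 [357.1, 146.3, 111.7, 113.4] med [ 535. -188.    3.] rect [ 544. -196.] [ 87. 291.] 84.6 z [ 1. 10.]
scene tray_grey 0.68 [144.0, 244.3, 111.1, 154.6] med [498. 294.   3.] rect [519. 294.] [290.  81.] 3.3 z [1. 8.]
scene tray_grey 0.5 [252.5, 226.8, 61.9, 119.8] med [451. 152.  27.] rect [498. 137.] [ 47. 248.] 83.1 z [10. 33.]
scene beaker 0.77 [170.0, 152.6, 42.8, 53.8] med [751. 194.  57.] rect [814. 185.] [ 83. 169.] 73.3 z [ 3. 90.]
scene timer 0.7 [226.4, 163.8, 39.1, 25.8] med [753.  88.  15.] rect [766.  81.] [74. 78.] 84.7 z [-1. 19.]
scene bottle_small 0.61 [280.9, 126.5, 20.0, 39.0] med [753. -27.  54.] rect [762. -31.] [39. 35.] 21.2 z [ 4. 84.]
```

Run:
```python
import cv2
p=cv2.imread('pics/top0.png')[110:350,130:450];cv2.imwrite('pics/top0c.png',cv2.resize(p,None,fx=2.5,fy=2.5,interpolation=cv2.INTER_CUBIC))
```

```text
(no output)
```

View pics/top0c.png

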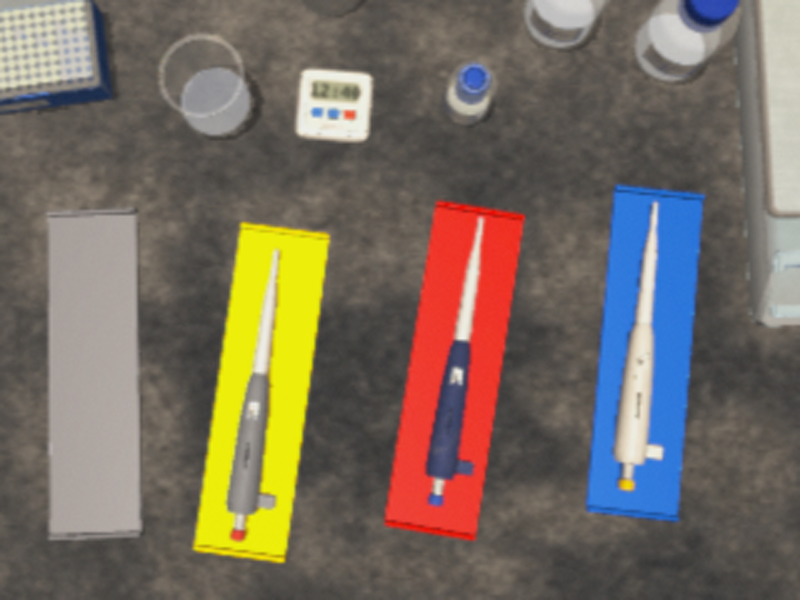

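```bash
cat >> h.py <<'E'
TR=dict(red=(529.5,-29.5,-8.6),yellow=(506,141.5,-6.7),blue=(545,-197,-5.5),grey=(519.5,292.5,3.2))
def plan(x,y,z,yaw,tilt=True):
    "units: turn (x5deg about tool z etc.), then shifts (x25mm) along the tool axes after turning"
    s=env.get_state();q=s['tool_rot'];M=R.from_quat([q[1],q[2],q[3],q[0]])
    a=np.radians(yaw);c,n=np.cos(a),np.sin(a)
    G=R.from_matrix(np.array([[c,n,0],[n,-c,0],[0,0,-1]]))
    rv=(M.inv()*G).as_rotvec(degrees=True)/5
    sh=G.inv().apply(np.array([x,y,z])-s['tool_pos'])/25
    print('t',round(s['clock'],2),'pos',s['tool_pos'].round(1),'turn',rv.round(2),'then shift',sh.round(2),'w',round(s['gripper_width'],2),'g',round(s['grasp_force'],1),'f',s['ft_force'].round(1))
def pip(x,y,yaw,lx=-7,ly=-33):
    "world point of pipette-frame (lx,ly), pipette y axis at yaw deg from world x"
    a=np.radians(yaw);yd=np.array([np.cos(a),np.sin(a)]);xd=np.array([yd[1],-yd[0]])
    return np.array([x,y])+lx*xd+ly*yd
def raypt(cam,px,z,T=None):
    a=world(cam,px,500,T);b=world(cam,px,1000,T)
    return a+(b-a)*((z-a[:,2])/(b[:,2]-a[:,2]))[:,None]
E
python3 - <<'E'
from h import *
for n,b,t in(('grey',(225.2,326),(240.8,210)),('navy',(304,312.4),(322.4,196.4)),('white',(380.4,306),(392,191.2))):
    p=raypt('top',[b,t],19)[:,:2];d=p[1]-p[0];L=np.hypot(*d);yaw=np.degrees(np.arctan2(d[1],d[0]));m=p.mean(0)
    o=pip(*m,yaw,7,0)
    print(n,p.round(),'L',L.round(),'yaw',yaw.round(1),'origin',o.round(1),'grasp',pip(*o,yaw).round(1))
for k,v in TR.items():print(k,pip(*v).round(1))
p,d=env.read_camera('top')
for n,(u0,u1) in dict(grey=(212,262),navy=(285,340),white=(366,412)).items():
    v,u=np.mgrid[190:330,u0:u1];w=world('top',np.c_[u.ravel(),v.ravel()],d[190:330,u0:u1].ravel())
    g=w[w[:,2]>22];c,(a,b),an=cv2.minAreaRect(g[:,:2].astype(np.float32));print(n,np.round(c),round(a),round(b),round(an,1),np.median(g,0).round())
E
```

```text
grey [[377. 157.]
 [628. 129.]] L 253.0 yaw -6.3 origin [501.5 136.5] grasp [469.5 147. ]
navy [[408. -11.]
 [661. -50.]] L 256.0 yaw -8.7 origin [533.1 -37.7] grasp [501.6 -25.8]
white [[ 424. -176.]
 [ 674. -204.]] L 252.0 yaw -6.4 origin [ 548.2 -197. ] grasp [ 516.2 -186.3]
red [497.9 -17.6]
yellow [474.  152.3]
blue [ 512.8 -186.9]
grey [486.2 297.6]
grey [491. 102.] 106 245 79.4 [467. 145.  29.]
navy [535.  -1.] 91 251 87.9 [497. -25.  29.]
white [ 510. -132.] 194 297 33.2 [ 509. -185.   29.]
```

```bash
python3 -c "
from h import *
plan(469.5,147,110,-6.3)"
```

```text
t 1.15 pos [ 199.7 -458.4  245.3] turn [-0.    0.    5.97] then shift [  8.07 -25.25   5.41] w 1.0 g 0.0 f [-0.1  0.7  0.3]
```

```bash
H="python3 -m handwheel"
$H '[0,0,0.5,0,0,1, 0,0,0.5,0,0,1, 0,0,0.5,0,0,1, 0,0,0.5,0,0,1, 0,0,0.5,0,0,1]' 1 
$H '[0,0,0.5,0,0,0.97, 0.3,-1,0,0,0,0, 0.3,-1,0,0,0,0, 0.3,-1,0,0,0,0, 0.3,-1,0,0,0,0]'
$H '[0.3,-1,0,0,0,0, 0.3,-1,0,0,0,0, 0.3,-1,0,0,0,0, 0.3,-1,0,0,0,0, 0.3,-1,0,0,0,0]'
$H '[0.3,-1,0,0,0,0, 0.3,-1,0,0,0,0, 0.3,-1,0,0,0,0, 0.3,-1,0,0,0,0, 0.3,-1,0,0,0,0]'
$H '[0.3,-1,0,0,0,0, 0.3,-1,0,0,0,0, 0.3,-1,0,0,0,0, 0.3,-1,0,0,0,0, 0.3,-1,0,0,0,0]'
python3 -c "
from h import *
plan(469.5,147,110,-6.3)"
```

```text
clock: 1.65
tool_pos: [199.7, -458.4, 182.3]
tool_rot: [0.0, 1.0, -0.015, 0.0]
ft_force: [0.7, 0.3, 0.2]
gripper_width: 1.0
grasp_force: 0.0
clock: 2.15
tool_pos: [240.7, -361.4, 170.3]
tool_rot: [0.0, 0.998, -0.055, 0.0]
ft_force: [0.9, 1.1, 1.1]
gripper_width: 1.001
grasp_force: 0.0
clock: 2.65
tool_pos: [291.8, -241.2, 170.4]
tool_rot: [0.0, 0.998, -0.055, 0.0]
ft_force: [0.8, -0.6, 0.3]
gripper_width: 0.998
grasp_force: 0.0
clock: 3.15
tool_pos: [342.8, -121.1, 170.4]
tool_rot: [0.0, 0.998, -0.055, 0.0]
ft_force: [0.7, -0.4, -0.0]
gripper_width: 1.001
grasp_force: 0.0
clock: 3.65
tool_pos: [391.4, -25.6, 170.6]
tool_rot: [-0.011, 0.999, -0.04, 0.0]
ft_force: [-0.6, 0.7, -0.5]
gripper_width: 0.997
grasp_force: 0.0
t 3.65 pos [391.4 -25.6 170.6] turn [-0.24  0.    0.34] then shift [ 2.35 -7.2   2.42] w 1.0 g 0.0 f [-0.6  0.7 -0.5]
```

```bash
H="python3 -m handwheel"
$H '[0,0,0.2,-0.24,0,0.34, 0.3,-0.9,0.2,0,0,0, 0.3,-0.9,0.2,0,0,0, 0.3,-0.9,0.2,0,0,0, 0.3,-0.9,0.2,0,0,0]'|tail -0
$H '[0.3,-0.9,0.2,0,0,0, 0.3,-0.9,0.2,0,0,0, 0.3,-0.9,0.2,0,0,0, 0.25,-0.9,0.4,0,0,0, 0,0,0.4,0,0,0]'|tail -0
python3 - <<'E'
from h import *
plan(469.5,147,21,-6.3)
s=env.get_state();q=s['tool_rot'];p,d=env.read_camera('wrist');cv2.imwrite('pics/w1.png',p)
T=np.eye(4);T[:3,:3]=R.from_quat([q[1],q[2],q[3],q[0]]).as_matrix();T[:3,3]=s['tool_pos']
T=T@np.array(env.calibration('wrist')['hand_eye'])
for l in('pipette_grey',):
  for o in env.outline_of('wrist',l)[:2]:
    m=o['pixels']&(d>0);v,u=np.nonzero(m);w=world('wrist',np.c_[u,v],d[m],T);w=w[w[:,2]>20]
    print(o['confidence'],o['bbox'],cv2.minAreaRect(w[:,:2].astype(np.float32)),np.median(w,0))
E
```

```text
t 4.65 pos [454.5  39.6 118.4] turn [-1.09  0.08  1.54] then shift [ 0.12 -4.34  3.89] w 1.0 g 0.0 f [-0.8 -1.4 -0.3]
0.77 [127.6, 1.5, 52.9, 269.8] ((495.33807373046875, 117.40839385986328), (78.27265930175781, 195.7204132080078), 81.37960815429688) [484.83545488 143.23360065  27.65226188]Exception ignored on flushing sys.stdout:
BrokenPipeError: [Errno 32] Broken pipe
Exception ignored on flushing sys.stdout:
BrokenPipeError: [Errno 32] Broken pipe
```

View pics/w1.png

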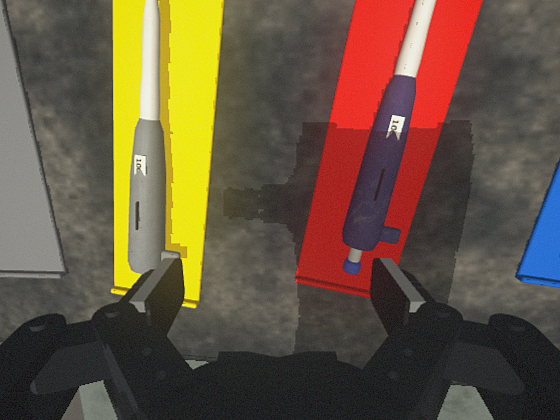

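```bash
H="python3 -m handwheel"
$H '[0,0,0,-0.4,0,0.5, 0,0,0,-0.4,0,0.5, 0,0,0,-0.29,0,0.54, 0,-0.3,0,0,0,0, 0,-0.3,0,0,0,0]' >/dev/null
python3 -c "
from h import *
plan(469.5,147,21,-6.3);s=env.get_state();print(s['joint_positions'].round(2),s['qvel'].round(2))"
```

```text
t 5.25 pos [452.8  -4.2 119.8] turn [-0.54  0.12  0.8 ] then shift [-0.   -6.09  3.95] w 1.0 g 0.0 f [ 0.7  0.3 -0.4]
[-0.04  0.19 -0.39  1.    0.05  3.14] [0.07 0.   0.01 0.01 0.04 0.  ]
```

```bash
H="python3 -m handwheel"
for i in 1 2 3 4 5 6 7; do $H '[0,0,0,0,0,-1, 0,0,0,0,0,-1, 0,0,0,0,0,-1, 0,0,0,0,0,-1, 0,0,0,0,0,-1]' >/dev/null; done
python3 -c "
from h import *
plan(469.5,147,110,173.7);s=env.get_state();print(s['joint_positions'].round(2),s['qvel'].round(2))"
```

```text
t 8.75 pos [452.8  -3.4 119.7] turn [ 0.53 -0.14 -0.13] then shift [-0.    6.05  0.39] w 1.0 g 0.0 f [-0.1  0.3 -0.3]
[-0.04  0.19 -0.39  1.    0.05  0.08] [-0.   -0.   -0.    0.   -0.   -0.87]
```

```bash
H="python3 -m handwheel"
$H '[0,0,0,0.53,-0.14,-0.13, 0,0.86,0,0,0,0, 0,0.86,0,0,0,0, 0,0.86,0,0,0,0, 0,0.86,0,0,0,0]' >/dev/null
$H '[0,0.86,0.2,0,0,0, 0,0.86,0.2,0,0,0, 0,0.86,0,0,0,0, 0,0,0,0,0,0]' >/dev/null
python3 - <<'E'
from h import *
plan(469.5,147,21,173.7)
s=env.get_state();q=s['tool_rot'];p,d=env.read_camera('wrist');cv2.imwrite('pics/w2.png',p)
T=np.eye(4);T[:3,:3]=R.from_quat([q[1],q[2],q[3],q[0]]).as_matrix();T[:3,3]=s['tool_pos']
T=T@np.array(env.calibration('wrist')['hand_eye'])
for o in env.outline_of('wrist','pipette_grey')[:2]:
    m=o['pixels']&(d>0);v,u=np.nonzero(m);w=world('wrist',np.c_[u,v],d[m],T);w=w[w[:,2]>20]
    print(o['confidence'],o['bbox'],cv2.minAreaRect(w[:,:2].astype(np.float32)),np.median(w,0))
E
```

```text
t 9.65 pos [470.  148.  109.5] turn [ 0.01 -0.01 -0.02] then shift [ 0.02 -0.04  3.54] w 1.0 g 0.0 f [1.1 0.1 0.2]
0.79 [237.5, 78.3, 60.7, 276.3] ((483.5265197753906, 142.48081970214844), (41.4138298034668, 212.6331787109375), 84.80320739746094) [449.40007071 149.47462726  29.09828847]
0.38 [7.8, 155.9, 77.3, 264.1] ((524.928955078125, -23.282440185546875), (42.72066116333008, 231.2680206298828), 88.77286529541016) [470.08556008 -14.82213473  29.14680156]
```

View pics/w2.png

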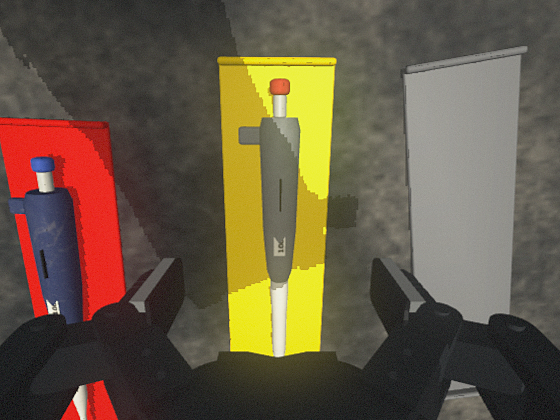

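```bash
cat >> h.py <<'E'
def wristT():
    s=env.get_state();q=s['tool_rot'];T=np.eye(4);T[:3,:3]=R.from_quat([q[1],q[2],q[3],q[0]]).as_matrix();T[:3,3]=s['tool_pos']
    return T@np.array(env.calibration('wrist')['hand_eye'])
E
python3 -c "
from h import *
T=wristT();print(raypt('wrist',[(280,79),(280,118),(280,283),(262,180),(300,180)],19,T).round(),pip(501.5,136.5,-6.3,-7,-127),pip(501.5,136.5,-6.3,-7,-103),pip(501.5,136.5,-6.3,-7,17))"
H="python3 -m handwheel"
$H '[0,0,0.8,0,0,0, 0,0,0.8,0,0,0, 0,0,0.8,0,0,0, 0,0,0.7,0,0,0, 0,0,0.44,0,0,0]'
$H '[0,0,0,0,0,0, 0,0,0,0,0,0, 0,0,0,0,0,0, 0,0,0,0,0,0, 0,0,0,0,0,0]' -1
$H '[0,0,0,0,0,0, 0,0,0,0,0,0, 0,0,0,0,0,0, 0,0,0,0,0,0, 0,0,0,0,0,0]'
```

```text
[[379. 159.  19.]
 [403. 156.  19.]
 [526. 142.  19.]
 [443. 139.  19.]
 [446. 165.  19.]] [376.03509883 157.3939842 ] [399.89016177 154.76036073] [519.16547642 141.5922434 ]
clock: 10.25
tool_pos: [469.3, 144.9, 20.1]
tool_rot: [-0.001, 0.058, 0.998, -0.0]
ft_force: [0.0, 0.1, -0.1]
gripper_width: 0.998
grasp_force: 0.0
clock: 10.75
tool_pos: [470.5, 146.0, 22.0]
tool_rot: [0.0, 0.057, 0.998, 0.0]
ft_force: [-3.2, -0.4, 11.3]
gripper_width: 0.293
grasp_force: 60.1
clock: 11.25
tool_pos: [470.5, 145.9, 22.0]
tool_rot: [0.0, 0.057, 0.998, 0.0]
ft_force: [-1.7, -0.0, 10.1]
gripper_width: 0.291
grasp_force: 60.0
```

```bash
H="python3 -m handwheel"
$H '[0,0,-0.4,0,0,0, 0,0,-0.8,0,0,0, 0,0,-0.8,0,0,0, 0,0,-0.5,0,0,0, 0,0,0,0,0,-0.5]'|grep -v rot
python3 -c "
from h import *
t=pip(*TR['grey'],-7,-35);plan(*t,23,183.2);s=env.get_state();print(s['joint_positions'].round(2))"
```

```text
clock: 11.75
tool_pos: [471.2, 146.1, 86.1]
ft_force: [-0.8, -0.9, -1.1]
gripper_width: 0.289
grasp_force: 58.9
t 11.75 pos [471.2 146.1  86.1] turn [ 0.01  0.03 -1.45] then shift [-0.86  6.02  2.53] w 0.29 g 58.9 f [-0.8 -0.9 -1.1]
[ 0.3   0.29 -0.35  0.93 -0.    0.37]
```

```bash
H="python3 -m handwheel"
$H '[0,0,0,0,0,-0.7, 0,0,0,0,0,-0.75, -0.1,0.6,0,0,0,0, -0.1,0.75,0,0,0,0, -0.1,0.75,0,0,0,0]'>/dev/null
$H '[-0.1,0.75,0,0,0,0, -0.1,0.75,0,0,0,0, -0.1,0.75,0,0,0,0, -0.13,0.75,0,0,0,0, -0.1,0.5,0,0,0,0]'>/dev/null
$H '[-0.1,0.35,0.3,0,0,0, 0,0,0.4,0,0,0, 0,0,0.4,0,0,0, 0,0,0,0,0,0]'>/dev/null
python3 -c "
from h import *
t=pip(*TR['grey'],-7,-35);plan(*t,23,183.2)"
```

```text
t 13.15 pos [483.8 294.3  54. ] turn [-0.02 -0.04 -0.01] then shift [-0.02  0.13  1.24] w 0.29 g 59.0 f [-0.   1.  -1.2]
```

```bash
H="python3 -m handwheel"
$H '[0,0.13,0.3,0,0,0, 0,0,0.3,0,0,0, 0,0,0.3,0,0,0, 0,0,0.2,0,0,0, 0,0,0.1,0,0,0]'
$H '[0,0,0.05,0,0,0, 0,0,0.05,0,0,0, 0,0,0,0,0,0]'
```

```text
clock: 13.65
tool_pos: [484.4, 298.5, 25.3]
tool_rot: [-0.001, -0.028, 1.0, -0.0]
ft_force: [-0.1, 0.3, -0.8]
gripper_width: 0.294
grasp_force: 59.0
clock: 13.95
tool_pos: [484.8, 298.8, 23.6]
tool_rot: [-0.0, -0.028, 1.0, -0.0]
ft_force: [-0.4, -0.6, -1.3]
gripper_width: 0.292
grasp_force: 59.0
```

```bash
H="python3 -m handwheel"
$H '[0,0,0.04,0,0,0, 0,0,0.04,0,0,0, 0,0,0,0,0,0]'|grep -E "pos|ft"
$H '[0,0,0,0,0,0, 0,0,0,0,0,0, 0,0,0,0,0,0, 0,0,0,0,0,0, 0,0,0,0,0,0]' 1
$H '[0,0,0,0,0,0, 0,0,-0.5,0,0,0, 0,0,-0.8,0,0,0, 0,0,-0.8,0,0,0, 0,0,-0.8,0,0,0]'>/dev/null
$H '[0,0,-0.8,0,0,0, 0,0,-0.3,0,0,0, 0,0,0,0,0,0]'|grep pos
python3 -c "
from h import *
plan(516.2,-186.3,120,173.6);print(env.get_state()['joint_positions'].round(2))"
```

```text
tool_pos: [484.8, 298.8, 22.0]
ft_force: [-2.2, -1.8, 7.5]
clock: 14.75
tool_pos: [484.7, 298.8, 21.4]
tool_rot: [-0.0, -0.028, 1.0, -0.0]
ft_force: [0.4, 0.1, 0.0]
gripper_width: 1.001
grasp_force: 0.0
tool_pos: [485.3, 299.2, 122.8]
t 15.55 pos [485.3 299.2 122.8] turn [0.01 0.01 1.92] then shift [ -3.39 -19.16   0.11] w 1.0 g 0.0 f [ 0.1 -0.1 -0.7]
[ 0.55  0.4  -0.08  1.08  0.    0.5 ]
```

```bash
H="python3 -m handwheel"
$H '[0,0,0,0,0,0.96, 0,0,0,0,0,0.96, -0.14,-0.4,0,0,0,0, -0.14,-0.8,0,0,0,0, -0.14,-0.8,0,0,0,0]'>/dev/null
for i in 1 2 3 4; do $H '[-0.14,-0.8,0,0,0,0, -0.14,-0.8,0,0,0,0, -0.14,-0.8,0,0,0,0, -0.14,-0.8,0,0,0,0, -0.14,-0.8,0,0,0,0]'>/dev/null; done
$H '[-0.14,-0.8,0,0,0,0, 0,-0.4,0,0,0,0, 0,0,0,0,0,0, 0,0,0,0,0,0]'>/dev/null
python3 - <<'E'
from h import *
plan(516.2,-186.3,21,173.6)
T=wristT();p,d=env.read_camera('wrist');cv2.imwrite('pics/w3.png',p)
# yellow button and body
h=cv2.cvtColor(p,cv2.COLOR_BGR2HSV);v,u=np.nonzero((d>0));w=world('wrist',np.c_[u,v],d[d>0],T)
k=(w[:,2]>24)&(w[:,2]<45)&(abs(w[:,1]+186)<40);g=w[k]
print(cv2.minAreaRect(g[:,:2].astype(np.float32)),np.median(g,0))
E
```

```text
t 18.45 pos [ 514.2 -187.2  121.4] turn [-0.   -0.01  0.  ] then shift [-0.08  0.05  4.02] w 1.0 g 0.0 f [-0.4  0.1  0.3]
((530.4012451171875, -186.4567413330078), (25.98194122314453, 211.399658203125), 82.87307739257812) [ 499.09843367 -183.79107913   30.30514109]
```

View pics/w3.png

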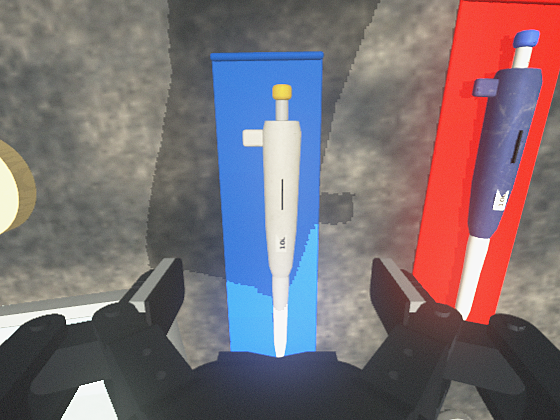

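Run:
```python
from h import *
T=wristT();print(raypt('wrist',[(282,84),(283,121),(281,275)],19,T).round())
for y in(-127,-103,17):print(pip(548.2,-197,-6.4,-7,y).round())
for cam in('scene','top'):
  p,d=env.read_camera(cam);v,u=np.nonzero(d>0);w=world(cam,np.c_[u,v],d[d>0]);k=(w[:,1]<-255)&(w[:,1]>-420)&(w[:,0]>420)&(w[:,0]<640)&(w[:,2]>25)
  g=w[k];print(cam,len(g),g.min(0).round() if len(g) else 0,g.max(0).round() if len(g) else 0, np.percentile(g,[2,50],axis=0).round())
```

```text
[[ 425. -173.   19.]
 [ 450. -175.   19.]
 [ 570. -190.   19.]]
[ 423. -176.]
[ 447. -179.]
[ 566. -192.]
scene 450 [ 494. -420.   25.] [ 624. -255.  200.] [[ 495. -418.   26.]
 [ 577. -302.   38.]]
top 141 [ 623. -327.   25.] [ 640. -283.   62.] [[ 625. -325.   27.]
 [ 634. -295.   56.]]
```

```bash
H="python3 -m handwheel"
$H '[-0.18,0.17,0.8,0,0,0, 0,0,0.8,0,0,0, 0,0,0.8,0,0,0, 0,0,0.8,0,0,0, 0,0,0.5,0,0,0]'|grep -E "pos|ft"
$H '[0,0,0.2,0,0,0, 0,0,0,0,0,0, 0,0,0,0,0,0]'|grep -E "pos|ft"
$H '[0,0,0,0,0,0, 0,0,0,0,0,0, 0,0,0,0,0,0, 0,0,0,0,0,0, 0,0,0,0,0,0]' -1
$H '[0,0,-0.4,0,0,0, 0,0,-0.8,0,0,0, 0,0,-0.8,0,0,0, 0,0,-0.8,0,0,0, 0,0,-0.8,0,0,0]'
python3 -c "
from h import *
t=pip(*TR['yellow'],-7,-33);plan(*t,30,173.3)"
```

```text
tool_pos: [519.0, -183.1, 27.8]
ft_force: [-0.6, 0.2, 0.6]
tool_pos: [520.0, -184.0, 24.9]
ft_force: [0.6, -0.2, -0.1]
clock: 19.9
tool_pos: [519.7, -184.0, 24.5]
tool_rot: [-0.0, 0.056, 0.998, -0.0]
ft_force: [-1.6, 1.4, 9.1]
gripper_width: 0.294
grasp_force: 60.1
clock: 20.4
tool_pos: [519.4, -183.8, 115.5]
tool_rot: [-0.0, 0.056, 0.998, -0.0]
ft_force: [0.2, 0.4, -0.9]
gripper_width: 0.289
grasp_force: 58.9
t 20.4 pos [ 519.4 -183.8  115.5] turn [-0.   -0.01  0.06] then shift [ 3.37 13.14  3.42] w 0.29 g 58.9 f [ 0.2  0.4 -0.9]
```

```bash
H="python3 -m handwheel"
$H '[0.1,0.3,0,0,0,0.06, 0.2,0.7,0,0,0,0, 0.2,0.7,0,0,0,0, 0.2,0.7,0,0,0,0, 0.2,0.7,0,0,0,0]'>/dev/null
$H '[0.2,0.8,0,0,0,0, 0.2,0.8,0,0,0,0, 0.2,0.8,0,0,0,0, 0.2,0.8,0,0,0,0, 0.2,0.8,0,0,0,0]'>/dev/null
$H '[0.2,0.8,0,0,0,0, 0.2,0.8,0,0,0,0, 0.2,0.8,0,0,0,0, 0.2,0.8,0,0,0,0, 0.2,0.8,0,0,0,0]'>/dev/null
$H '[0.2,0.8,0,0,0,0, 0.1,0.7,0,0,0,0, 0.1,0.3,0,0,0,0, 0,0,0.5,0,0,0, 0,0,0.5,0,0,0]'>/dev/null
python3 -c "
from h import *
t=pip(*TR['yellow'],-7,-33);plan(*t,30,173.3)"
```

```text
t 22.4 pos [474.4 146.5  88.3] turn [-0.01 -0.01  0.01] then shift [0.04 0.23 2.33] w 0.29 g 59.0 f [-0.4  0.  -0.3]
```

```bash
H="python3 -m handwheel"
$H '[0.04,0.23,0.5,0,0,0, 0,0,0.6,0,0,0, 0,0,0.6,0,0,0, 0,0,0.4,0,0,0, 0,0,0.1,0,0,0]'>/dev/null
$H '[0,0,0.05,0,0,0, 0,0,0.05,0,0,0, 0,0,0,0,0,0]'|grep -E "pos|ft"
```

```text
tool_pos: [475.2, 151.9, 31.9]
ft_force: [0.3, 0.4, -0.6]
```

```bash
H="python3 -m handwheel"
$H '[0,0,0.1,0,0,0, 0,0,0.1,0,0,0, 0,0,0.04,0,0,0, 0,0,0,0,0,0]'|grep -E "pos|ft"
$H '[0,0,0.04,0,0,0, 0,0,0,0,0,0]'|grep -E "pos|ft"
```

```text
tool_pos: [474.8, 151.8, 25.4]
ft_force: [-0.7, -0.1, -0.7]
tool_pos: [475.0, 151.9, 24.6]
ft_force: [0.4, 1.0, -1.2]
```

```bash
H="python3 -m handwheel"
$H '[0,0,0.04,0,0,0, 0,0,0.02,0,0,0, 0,0,0,0,0,0]'|grep -E "pos|ft"
$H '[0,0,0,0,0,0, 0,0,0,0,0,0, 0,0,0,0,0,0, 0,0,0,0,0,0, 0,0,0,0,0,0]' 1|grep -E "pos|ft|width"
$H '[0,0,0,0,0,0, 0,0,-0.5,0,0,0, 0,0,-0.8,0,0,0, 0,0,-0.8,0,0,0, 0,0,-0.8,0,0,0]'>/dev/null
$H '[0,0,-0.8,0,0,0, 0,0,-0.2,0,0,0, 0,0,0,0,0,0]'|grep pos
python3 -c "
from h import *
plan(504,-24,120,171.3)"
```

```text
tool_pos: [475.0, 151.9, 24.5]
ft_force: [-10.5, -3.8, 33.2]
tool_pos: [474.9, 151.9, 23.0]
ft_force: [0.2, 0.2, 0.2]
gripper_width: 1.002
tool_pos: [475.4, 152.0, 120.8]
t 25.4 pos [475.4 152.  120.8] turn [0.  0.  0.4] then shift [-2.2  -6.79  0.03] w 1.0 g 0.0 f [-0.3 -0.2 -0.2]
```

```bash
H="python3 -m handwheel"
$H '[0,0,0,0,0,0.4, -0.2,-0.6,0,0,0,0, -0.25,-0.8,0,0,0,0, -0.25,-0.8,0,0,0,0, -0.25,-0.8,0,0,0,0]'>/dev/null
$H '[-0.25,-0.8,0,0,0,0, -0.25,-0.8,0,0,0,0, -0.25,-0.8,0,0,0,0, -0.25,-0.8,0,0,0,0, -0.25,-0.6,0,0,0,0]'>/dev/null
$H '[0,0,0,0,0,0, 0,0,0,0,0,0]'>/dev/null
python3 - <<'E'
from h import *
plan(504,-24,22,171.3)
T=wristT();p,d=env.read_camera('wrist');cv2.imwrite('pics/w4.png',p)
E
```

```text
t 26.6 pos [503.  -24.4 119.7] turn [-0.   -0.02 -0.01] then shift [-0.04  0.02  3.91] w 1.0 g 0.0 f [-0.2  0.4  0. ]
```

View pics/w4.png

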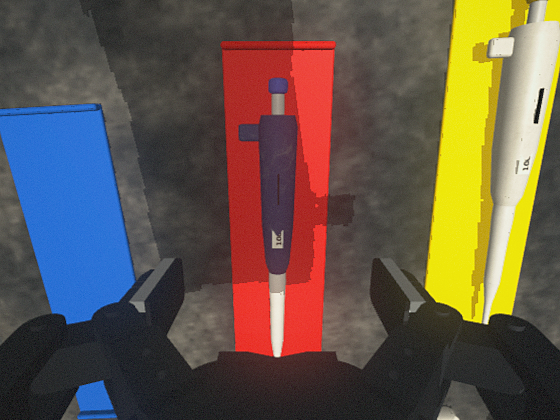

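```bash
H="python3 -m handwheel"
$H '[-0.04,0,0.8,0,0,0, 0,0,0.8,0,0,0, 0,0,0.8,0,0,0, 0,0,0.8,0,0,0, 0,0,0.5,0,0,0]'>/dev/null
$H '[0,0,0.18,0,0,0, 0,0,0,0,0,0, 0,0,0,0,0,0]'|grep -E "pos|ft"
$H '[0,0,0,0,0,0, 0,0,0,0,0,0, 0,0,0,0,0,0, 0,0,0,0,0,0, 0,0,0,0,0,0]' -1
$H '[0,0,-0.4,0,0,0, 0,0,-0.8,0,0,0, 0,0,-0.8,0,0,0, 0,0,-0.5,0,0,0, 0,0,0,0,0,0]'
python3 -c "
from h import *
t=pip(*TR['blue'],-7,-33);plan(*t,30,174.5)"
```

```text
tool_pos: [504.8, -24.3, 24.1]
ft_force: [-0.1, 0.0, -0.0]
clock: 27.95
tool_pos: [504.7, -24.7, 24.0]
tool_rot: [-0.0, 0.076, 0.997, -0.0]
ft_force: [-2.2, 0.6, 8.6]
gripper_width: 0.286
grasp_force: 60.0
clock: 28.45
tool_pos: [505.7, -24.7, 88.1]
tool_rot: [0.001, 0.076, 0.997, -0.0]
ft_force: [-0.4, -0.5, -1.3]
gripper_width: 0.293
grasp_force: 58.9
t 28.45 pos [505.7 -24.7  88.1] turn [-0.    0.03 -0.64] then shift [-0.91 -6.43  2.33] w 0.29 g 58.9 f [-0.4 -0.5 -1.3]
```

```bash
H="python3 -m handwheel"
$H '[0,0,0,0,0,-0.64, -0.1,-0.5,0,0,0,0, -0.1,-0.8,0,0,0,0, -0.1,-0.8,0,0,0,0, -0.1,-0.8,0,0,0,0]'>/dev/null
$H '[-0.1,-0.8,0,0,0,0, -0.1,-0.8,0,0,0,0, -0.1,-0.8,0,0,0,0, -0.1,-0.7,0,0,0,0, -0.1,-0.4,0,0,0,0]'>/dev/null
$H '[0,0,0.5,0,0,0, 0,0,0.5,0,0,0, 0,0,0.5,0,0,0, 0,0,0.3,0,0,0, 0,0,0,0,0,0]'>/dev/null
python3 -c "
from h import *
t=pip(*TR['blue'],-7,-33);plan(*t,25,174.5)"
```

```text
t 29.95 pos [ 510.6 -185.3   39.6] turn [ 0.   -0.03  0.  ] then shift [-0.09 -0.06  0.59] w 0.29 g 59.0 f [-0.9 -0.3 -0.7]
```

```bash
H="python3 -m handwheel"
$H '[-0.09,-0.06,0.2,0,0,0, 0,0,0.2,0,0,0, 0,0,0.14,0,0,0, 0,0,0,0,0,0, 0,0,0,0,0,0]'|grep -E "pos|ft"
$H '[0,0,0.03,0,0,0, 0,0,0,0,0,0]'|grep -E "pos|ft"
$H '[0,0,0.02,0,0,0, 0,0,0,0,0,0]'|grep -E "pos|ft"
```

```text
tool_pos: [513.6, -187.8, 27.7]
ft_force: [-0.3, 0.5, 0.1]
tool_pos: [513.6, -187.8, 27.0]
ft_force: [-0.7, -0.3, -0.6]
tool_pos: [513.6, -187.8, 26.4]
ft_force: [-0.3, 1.0, -0.8]
```

```bash
H="python3 -m handwheel"
$H '[0,0,0.04,0,0,0, 0,0,0.02,0,0,0, 0,0,0,0,0,0]'|grep -E "pos|ft"
$H '[0,0,0.02,0,0,0, 0,0,0,0,0,0]'|grep -E "pos|ft"
$H '[0,0,0.02,0,0,0, 0,0,0,0,0,0]'|grep -E "pos|ft"
```

```text
tool_pos: [513.6, -187.8, 24.8]
ft_force: [-0.7, -0.4, -0.5]
tool_pos: [513.6, -187.8, 24.3]
ft_force: [1.0, -1.0, -0.8]
tool_pos: [513.7, -187.8, 24.0]
ft_force: [-0.8, -0.2, 2.1]
```

```bash
H="python3 -m handwheel"
$H '[0,0,0,0,0,0, 0,0,0,0,0,0, 0,0,0,0,0,0, 0,0,0,0,0,0, 0,0,0,0,0,0]' 1|grep -E "pos|ft|width"
$H '[0,0,0,0,0,0, 0,0,-0.5,0,0,0, 0,0,-0.8,0,0,0, 0,0,-0.8,0,0,0, 0,0,-0.8,0,0,0]'>/dev/null
$H '[0,0,-0.8,0,0,0, 0,0,-0.2,0,0,0, 0,0,0,0,0,0.0]'|grep pos
python3 -c "
from h import *
plan(484.8,298.8,120,183.2)"
```

```text
tool_pos: [513.6, -187.8, 23.9]
ft_force: [0.0, 0.7, -0.0]
gripper_width: 1.001
tool_pos: [514.2, -187.9, 122.4]
t 32.85 pos [ 514.2 -187.9  122.4] turn [-0.01  0.01 -1.74] then shift [ 0.09 19.5   0.09] w 1.01 g 0.0 f [ 0.6  0.5 -0.1]
```

```bash
H="python3 -m handwheel"
$H '[0,0,0,0,0,-0.87, 0,0,0,0,0,-0.87, 0,0.5,0,0,0,0, 0,0.8,0,0,0,0, 0,0.8,0,0,0,0]'>/dev/null
for i in 1 2 3 4; do $H '[0,0.8,0,0,0,0, 0,0.8,0,0,0,0, 0,0.8,0,0,0,0, 0,0.8,0,0,0,0, 0,0.8,0,0,0,0]'>/dev/null; done
$H '[0,0.8,0,0,0,0, 0,0.6,0,0,0,0, 0,0,0,0,0,0, 0,0,0,0,0,0]'>/dev/null
python3 - <<'E'
from h import *
plan(484.8,298.8,22,183.2)
p,d=env.read_camera('wrist');cv2.imwrite('pics/w5.png',p)
E
```

```text
t 35.75 pos [486.1 298.9 120.8] turn [-0.01 -0.02 -0.  ] then shift [ 0.05 -0.    3.95] w 1.0 g 0.0 f [-1.   0.2 -0.1]
```

View pics/w5.png

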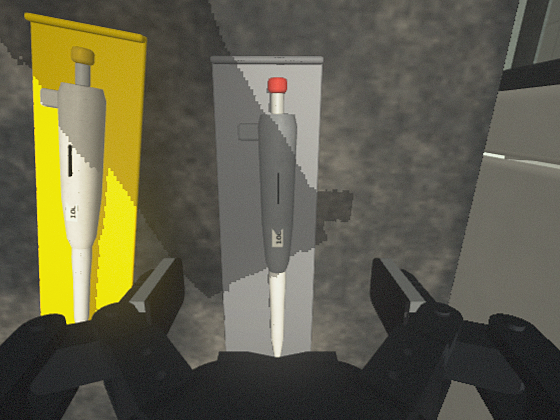

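```bash
H="python3 -m handwheel"
$H '[0.05,0,0.8,0,0,0, 0,0,0.8,0,0,0, 0,0,0.8,0,0,0, 0,0,0.8,0,0,0, 0,0,0.5,0,0,0]'>/dev/null
$H '[0,0,0.2,0,0,0, 0,0,0,0,0,0, 0,0,0,0,0,0]'|grep -E "pos|ft"
$H '[0,0,0,0,0,0, 0,0,0,0,0,0, 0,0,0,0,0,0, 0,0,0,0,0,0, 0,0,0,0,0,0]' -1
$H '[0,0,-0.4,0,0,0, 0,0,-0.8,0,0,0, 0,0,-0.8,0,0,0, 0,0,-0.8,0,0,0, 0,0,-0.8,0,0,0]'
python3 -c "
from h import *
t=pip(*TR['red'],-7,-34);plan(*t,30,171.4)"
```

```text
tool_pos: [485.7, 299.0, 24.5]
ft_force: [0.5, -0.3, 0.1]
clock: 37.1
tool_pos: [485.5, 299.0, 24.1]
tool_rot: [-0.0, -0.028, 1.0, -0.0]
ft_force: [-0.8, -0.5, 7.4]
gripper_width: 0.295
grasp_force: 59.8
clock: 37.6
tool_pos: [485.3, 298.9, 115.2]
tool_rot: [-0.0, -0.028, 1.0, -0.0]
ft_force: [1.3, -1.0, -1.2]
gripper_width: 0.293
grasp_force: 58.9
t 37.6 pos [485.3 298.9 115.2] turn [-0.   -0.01  2.36] then shift [ -2.35 -12.44   3.41] w 0.29 g 58.9 f [ 1.3 -1.  -1.2]
```

```bash
H="python3 -m handwheel"
$H '[0,0,0,0,0,0.79, 0,0,0,0,0,0.79, 0,0,0,0,0,0.78, -0.15,-0.5,0,0,0,0, -0.15,-0.8,0,0,0,0]'>/dev/null
$H '[-0.15,-0.8,0,0,0,0, -0.15,-0.8,0,0,0,0, -0.15,-0.8,0,0,0,0, -0.15,-0.8,0,0,0,0, -0.15,-0.8,0,0,0,0]'>/dev/null
$H '[-0.15,-0.8,0,0,0,0, -0.15,-0.8,0,0,0,0, -0.15,-0.8,0,0,0,0, -0.15,-0.8,0,0,0,0, -0.15,-0.8,0,0,0,0]'>/dev/null
$H '[-0.15,-0.8,0,0,0,0, -0.15,-0.8,0,0,0,0, -0.15,-0.8,0,0,0,0, -0.1,-0.6,0,0,0,0, 0,-0.2,0,0,0,0]'>/dev/null
$H '[0,0,0.6,0,0,0, 0,0,0.8,0,0,0, 0,0,0.8,0,0,0, 0,0,0.5,0,0,0, 0,0,0,0,0,0]'>/dev/null
python3 -c "
from h import *
t=pip(*TR['red'],-7,-34);plan(*t,26,171.4)"
```

```text
t 40.1 pos [495.2 -18.7  45.1] turn [-0.01 -0.04  0.01] then shift [-0.06  0.06  0.77] w 0.29 g 59.0 f [ 0.2 -0.3  0.8]
```

```bash
H="python3 -m handwheel"
$H '[-0.06,0.06,0.3,0,0,0, 0,0,0.25,0,0,0, 0,0,0.16,0,0,0, 0,0,0,0,0,0, 0,0,0,0,0,0]'|grep -E "pos|ft"
$H '[0,0,0.04,0,0,0, 0,0,0.02,0,0,0, 0,0,0,0,0,0]'|grep -E "pos|ft"
$H '[0,0,0.02,0,0,0, 0,0,0.0,0,0,0, 0,0,0,0,0,0]'|grep -E "pos|ft"
```

```text
tool_pos: [498.3, -17.6, 28.7]
ft_force: [-0.2, 0.1, -1.3]
tool_pos: [498.3, -17.7, 27.1]
ft_force: [0.1, 0.4, -1.2]
tool_pos: [498.3, -17.6, 26.6]
ft_force: [-1.0, -0.5, -0.5]
```

```bash
H="python3 -m handwheel"
$H '[0,0,0.04,0,0,0, 0,0,0.03,0,0,0, 0,0,0,0,0,0]'|grep -E "pos|ft"
$H '[0,0,0.02,0,0,0, 0,0,0.0,0,0,0, 0,0,0,0,0,0]'|grep -E "pos|ft"
$H '[0,0,0.02,0,0,0, 0,0,0.0,0,0,0, 0,0,0,0,0,0]'|grep -E "pos|ft"
```

```text
tool_pos: [498.2, -17.6, 24.7]
ft_force: [0.9, -0.4, -0.5]
tool_pos: [498.3, -17.6, 24.3]
ft_force: [-0.4, 0.1, -0.5]
tool_pos: [498.3, -17.6, 24.1]
ft_force: [-2.5, 0.4, 5.6]
```

Contact; release, lift, back off towards the robot and check from above.

```bash
H="python3 -m handwheel"
$H '[0,0,0,0,0,0, 0,0,0,0,0,0, 0,0,0,0,0,0, 0,0,0,0,0,0, 0,0,0,0,0,0]' 1|grep -E "width"
for i in 1 2; do $H '[0,0,-0.5,0,0,0, 0,0,-0.8,0,0,0, 0,0,-0.8,0,0,0, 0,0,-0.8,0,0,0, 0,0,-0.8,0,0,0]'>/dev/null;done
$H '[0.8,0,0,0,0,0, 0.8,0,0,0,0,0, 0.8,0,0,0,0,0, 0.8,0,0,0,0,0, 0.8,0,0,0,0,0]'>/dev/null
$H '[0.8,0,0,0,0,0, 0.8,0,0,0,0,0, 0.8,0,0,0,0,0, 0,0,0,0,0,0, 0,0,0,0,0,0]'|grep -E "clock|pos|ft"
python3 - <<'E'
from h import *
p,d=env.read_camera('top')
cv2.imwrite('pics/top1.png',cv2.resize(p[110:350,130:450],None,fx=2.5,fy=2.5,interpolation=cv2.INTER_CUBIC))
E
```

```text
gripper_width: 1.001
clock: 44.6
tool_pos: [340.5, 6.4, 209.2]
ft_force: [0.4, -0.6, -0.5]
```

View pics/top1.png

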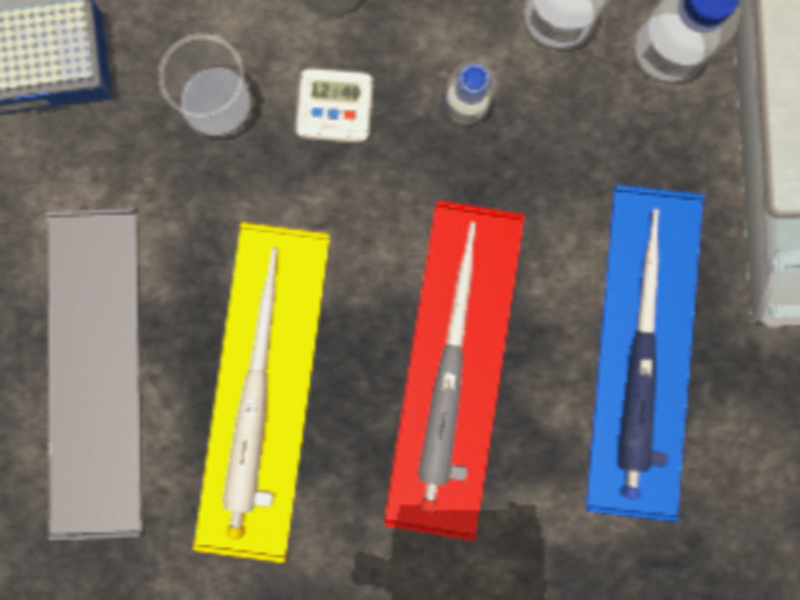

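Run:
```python
from h import *
for n,b,t in(('yellow',(236,538),(275,249)),('red',(429,511),(473,222)),('blue',(632,499),(655,210))):
    q=np.array([b,t])/2.5+[130,110];p=raypt('top',q,19)[:,:2];d=p[1]-p[0];yaw=np.degrees(np.arctan2(d[1],d[0]))
    o=pip(*p.mean(0),yaw,7,0);x,y,a=TR[n];e=o-[x,y];a=np.radians(a)
    print(n,'L',np.hypot(*d).round(),'dyaw',yaw-np.degrees(a),'along',e@[np.cos(a),np.sin(a)],'across',e@[np.sin(a),-np.cos(a)])
```

```text
yellow L 252.0 dyaw 0.3580725977739787 along -2.7962517260388853 across 3.6244485026402566
red L 254.0 dyaw 0.2803515778567789 along -0.8603302441897727 across 2.302562256038282
blue L 253.0 dyaw 0.28155205392349636 along -3.3169433196526814 across 2.8204678595258725
```

All within tolerance.

```bash
python3 -c "
from h import *
print(env.finish_job())"
```

```text
the job is handed in; nothing more can be done
None
```

The job is handed in at about 45 s on the robot clock: the grey pipette is in the red tray, white in yellow and dark blue in blue, each within 4 mm of its tray centre and 0.4° of lengthwise as measured from the top camera; the beaker, timer and small bottle look unmoved, and no verdict came back.

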